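Hold a bayonet lamp seated in the lamp test box

ROBOT

A 6-joint arm with a two-finger parallel gripper is mounted at the origin on a cart in front of the work surface, level with it; the furniture and walls round the work are solid. World frame = base frame: x ahead of the robot, y to its left, z up, the work surface at z = 0. Lengths are in m, angles in rad, forces in N, time in s.
With the tool pointing down it reaches from about 0.25 to 0.725 m from the base axis. Payload 4 kg.
Tool frame: the origin (TCP) lies at the very end of the fingers, on their centre line; the grasp point (between the pads) lies bot.tcp_to_grasp behind it (bot.tcp_to_grasp is the distance from the TCP to the grasp point, in m); z points along the fingers, y is the line along which they close (so a half turn about z gives the same grasp; the last joint's range is limited). The gripper opens to 85 mm and grips with 20 to 120 N. Pads are 22 mm wide; open, the fingers measure 114 mm over their backs; the gripper's body (76 mm by 85 mm) begins 54 mm behind the grasp point. The pads swing forward as they close: fully open they stand 13 mm farther back than shut.
Start: joints at [0, 0.241, 0.005, 1.335, 0, 1.571], TCP at [0.5, -0, 0.231] pointing down, gripper open.
Joint ranges: [-2.72, 2.72], [-1.05, 1.87], [-1.09, 1.28], [-1.99, 2.15], [-1.42, 1.44], [-3.14, 3.14]. Speed limits (rad/s): [2.79, 2.79, 3.14, 3.14, 3.14, 3.14].

INTERFACE

Orientations are given as a unit quaternion [x, y, z, w].
In Python, from plant import telemetry, optics, bot, finder gives the robot as it stands. The module is installed in compiled form; this text tells all that it offers.
- The arm moves only by the tool drive_tool, never from a script. Its argument "motion" is a list that holds one entry, the list of rows, each a list of 7 numbers: the turn, a rotation vector about the world's x, y, z in rad, then the shift along the world's x, y, z in mm, then the gripper command: -1 is shut, 1 is fully open, values between are in proportion. In form: [[[ax, ay, az, dx, dy, dz, jaw], ...]]. A call has exactly 8 rows; each row is the pose to reach, as a shift and turn from the pose commanded when the call began; what a row does not reach only later rows make up. A row lasts 1/12 s, in which the tool goes at most 41.7 mm and 7.16 degrees, less where a joint would pass 70% of its speed; a pose out of reach is approached as far as the arm can. A call with a gripper value outside its range is refused whole. The fingers move at their own pace and stop on an object; the grip force is fixed at half the most. Time passes only in rows, so rows that repeat a pose let the fingers close, or fill a call up. It gives the time, the measured TCP pose, the force, the opening and the grip force at its end, in the units of the state.
- telemetry.sense(): the state, without advancing time (a new reading comes with each control period).
- optics.camera(name): name is "scene" or "side" or "wrist"; returns the picture (384x512x3 uint8, blue, green, red); there is no depth.
- optics.camera_info(name): a dict with "mtx" (3x3 intrinsics, pixels), "rvec" (rotation vector, rad) and "tvec" (3), from world to camera coordinates, as OpenCV has them. Camera axes: x right, y down, z forward; pixel columns grow to the right and rows downward; lengths in m; the calibration is good to about 2 mm. The wrist camera is an equidistant fisheye: a pixel r from the principal point sees the ray r / f radians off the axis. A picture is of the moment at which its call begins: read the wrist's pose just before it. camera_info takes no time and is no camera call; for the wrist camera it gives the pose at the moment of the call.
- bot.close_job(): hands the job in; it is judged then, once.
Trained networks look in the newest picture that a camera, given by its name, has taken for a name from the list of things; names that differ only in an ending like _2 or _b are one class to them, and where a whole thing is asked for, a point or a joint stands for the part that bears it (a point fixed in the world has none). Each returns a list of dicts, best first, with "confidence" (0 to 1); they miss things now and then, are a little off and sometimes report something else, mostly with a low value. They report only what shows in the picture. A call takes as long as a camera call. They do not tell look-alikes from the thing itself.
- finder.boxes_of(camera, label): "at" ([x, y, z] in m, in world coordinates, good to about 4 mm: the middle of the surface that is visible of it).
- finder.outline_of(camera, label): "pixels" (384x512 bool, what is visible of it).
- finder.spot_point(camera, label): "at" ([x, y, z] in m, in world coordinates, good to about 4 mm: a listed point, or the origin of a listed thing).
The state is a dict: "time_s": time; "joint_pos": joint angles; "joint_velocities": joint speeds; "joint_efforts": joint torques, N m; "position": TCP position; "tcp_rot": TCP orientation; "contact_force": force on the tool from outside, world axes, zero at the start; "wrist_torque": the same for the moment, N m; "finger_gap": finger opening in m; "grasp_force": force on a finger pad.
Only numpy, scipy, OpenCV 4.12 (cv2) and the standard library are available. Lean on these libraries where they do the work, as an engineer would, in place of code of your own. Each camera call takes 0.05 s, during which the arm holds its last target. There are 200 camera calls.

TASK

Test the bayonet lamp (the one with the flat-sided rectangular body) in the lamp test box: lift it out of the white stand, push its foot down into the socket against the spring with its two pins in the slots, and turn it clockwise, seen from above, about a quarter turn to the stop. The box only makes contact while the lamp is held against the springs, so finish with the gripper still holding the lamp pushed in, upright and turned to the stop; do not let go. Leave the round-bodied lamp in its hole and do not disturb the tape roll, timer and small beaker.

Things in the scene. Friction and masses are not known exactly. Their poses are not given: they have to be found in the camera images.
- pin_lamp_grip (a point): Bayonet lamp, 120 g: grip point on its axis, 54 mm above its underside; z up along the lamp. White flat-sided body, 40 mm along x, 26 mm across y (grip across the 26 mm), from 25 mm below this point to 17 mm above; a clear lens stands 10 mm higher. Below the body a round collar, 42 mm wide, 5 mm thick. Starts upright in either hole of the stand, yaw within 46 degrees of it, collar on the stand's top.
- pin_lamp_pins (a point): Middle of the bayonet lamp's two pins, on its axis, 10 mm above its underside, 44 mm below its grip point; axes as there. The foot is 20 mm wide, 24 mm long, with a tapered end. A 5 mm steel pin sticks out of it along +x and one along -x (along the long side of the body), each to 15 mm from the axis. The lamp is the same after a half turn.
- round_lamp_mid (a point): The other lamp, not to be used: round white body 30 mm in diameter, the same collar and height, foot without pins. It stands in the other hole. The point is on its axis, 54 mm above the underside of its foot.
- stand: White fixed block with two through holes, 70 mm (x) by 165 mm (y) by 28 mm tall; origin under its centre on the worktop. The holes are 33 mm in diameter, 45 mm from the centre along its +y and -y.
- socket_mouth (a point): Centre of the socket's mouth in the test box's top face; z up. A round hole, 24 mm wide, with two slots 9 mm wide running out along +x and -x to 17 mm from the centre for the lamp's pins, through a lip 6 mm thick. Below the lip the lamp can be turned clockwise seen from above (yaw decreasing); the pins then lie under the lip. The inner ring follows after about 0.1 rad of play.
- test_box: Grey fixed test box, 96 by 96 mm, 45 mm tall; origin under its centre; four flat screw heads on top, 1 mm proud. Height of the lamp's grip point above the socket mouth with the pins in the slots: 39.5 mm when the foot meets the spring floor, 35.5 mm when the pins come free below the lip, 32 mm at the bottom.
- socket_press (a joint): How far the socket's spring floor is pushed down, m: 0 free, at most 0.0075; the spring gives 6 N at 0 and 9 N at the bottom. The pins clear the lip at 0.004.
- socket_turn (a joint): How far the socket's inner ring is turned clockwise by the lamp's pins, rad: 0 at rest (pins under the slots), stop at 1.3 (a turn of the lamp of about 1.4, with the play). Its return spring gives 0.04 N m at 0 and 0.11 N m at the stop, and turns the lamp part of the way back when it is let go.
- tape_roll: Bystander: roll of tan tape lying flat, 76 mm diameter, 19 mm tall; origin under its centre.
- timer: Bystander: small white timer, 66 by 66 by 19 mm; origin under its centre.
- beaker_small: Bystander: empty small beaker, 60 mm diameter, 80 mm tall; origin under its centre.
There are look-alikes about, which are no part of the job. Several things look just like the stand: the one meant starts farthest to the robot's right.

How it is judged:
On the way, in this order (a step that is already met when the one before it is completed fails the run):
1. the bayonet lamp is lifted clear of the stand in the gripper (height (world z) of pin_lamp_grip above 0.085 m and contact force between the fingers and pin_lamp above 1 N), for 0.1 s.
2. the lamp is pushed down into the socket against the spring, not yet turned (horizontal distance between pin_lamp_grip and socket_mouth below 0.006 m and value of joint socket_press above 0.0025 m and value of joint socket_turn below 0.4 rad), for 0.1 s.
3. the lamp is turned to the stop while pushed in (horizontal distance between pin_lamp_grip and socket_mouth below 0.006 m and z of pin_lamp_grip in the frame of socket_mouth below 0.038 m and angle between pin_lamp_grip's own z axis and vertical below 0.12 rad and value of joint socket_press above 0.0025 m and value of joint socket_turn above 1.1 rad), for 0.2 s.
At the end, for the whole second after the job is handed in: Gripper still holds the bayonet lamp (over 1 N), upright within 7 degrees, still, within 6 mm of the socket axis, grip point under 38 mm above the mouth, spring floor down over 2.5 mm, inner ring turned over 1.1 of 1.3 rad; the round lamp is in its hole (all of step 3 and contact force between the fingers and pin_lamp above 1 N and linear speed of pin_lamp below 0.02 m/s and distance between round_lamp_mid and stand below 0.09 m); the arm keeps its last pose, push and grip.
It fails at once if the round lamp is taken out or knocked over (distance of round_lamp_mid from where it was at the start of the episode above 0.02 m or angle between round_lamp_mid's own z axis and vertical above 0.4 rad).
It fails at once if a bystander is disturbed (moved more than 30 mm) (distance of any of tape_roll, timer, beaker_small from where it was at the start of the episode above 0.03 m).
It also fails if it takes over 43 s, if anything falls off the work surface, if the arm or the gripper's body presses on something with over 40 N, if the wrist force passes 120 N, or if a joint passes its speed limit or range.

## Working session

There is one attempt and no reset: what is moved stays moved. The work goes in short steps, Python scripts to look and compute and a tool call to move; the robot and the scene stay as the last step left them, time stands still between calls to the robot, and variables do not carry over. Pictures are saved under pics/ and viewed, at most 10 in all, crops included, and the job is handed in when it is done.

Besides the shell and the picture viewer there is one more tool, called after "Request:" by a JSON object that holds its "fn" and its "kwargs", one argument or row to a line. drive_tool: Moves the arm, as the interface text tells. Its arguments: {"type":"object","properties":{"motion":{"type":"array"}},"required":["motion"]}

```bash
mkdir -p pics; cat > h.py <<'E'
from plant import telemetry, optics, bot, finder
import numpy as np, cv2
def ray(cam,uv,info=None):
    i=info or optics.camera_info(cam); R=cv2.Rodrigues(np.array(i["rvec"],float))[0]; t=np.array(i["tvec"],float).ravel()
    K=np.array(i["mtx"]); x=np.array([(uv[0]-K[0,2])/K[0,0],(uv[1]-K[1,2])/K[1,1]])
    if cam=="wrist":
        r=np.linalg.norm(x); d=np.array([*(x/r*np.sin(r)),np.cos(r)]) if r>0 else np.array([0,0,1.])
    else: d=np.array([*x,1.])
    return -R.T@t, R.T@d
def atz(cam,uv,z,info=None):
    o,d=ray(cam,uv,info); return o+d*(z-o[2])/d[2]
def pix(cam,P,info=None):
    i=info or optics.camera_info(cam); R=cv2.Rodrigues(np.array(i["rvec"],float))[0]; t=np.array(i["tvec"],float).ravel()
    K=np.array(i["mtx"]); p=R@np.array(P)+t
    if cam=="wrist":
        rr=np.hypot(p[0],p[1]); th=np.arctan2(rr,p[2]); x=p[:2]/rr*th
    else: x=p[:2]/p[2]
    return np.array([x[0]*K[0,0]+K[0,2],x[1]*K[1,1]+K[1,2]])
E
python3 - <<'E'
from h import *
np.set_printoptions(precision=4,suppress=True)
print(bot.tcp_to_grasp, telemetry.sense())
for c in ["scene","side"]:
    im=optics.camera(c); cv2.imwrite(f"pics/{c}0.png",im)
    for l in ["pin_lamp_grip","round_lamp_mid","stand","socket_mouth","test_box","tape_roll","timer","beaker_small"]:
        print(c,l,[(np.round(d["at"],3).tolist(),round(d["confidence"],2)) for d in finder.spot_point(c,l)])
E
```

```text
0.0187 {'time_s': 0.0, 'joint_pos': array([ 0.    ,  0.2414,  0.0037,  1.3352, -0.    ,  1.5708]), 'joint_velocities': array([-0.001 , -0.0003, -0.0012,  0.0003, -0.0013,  0.0007]), 'joint_efforts': array([  0.0006, -37.2316,  25.2407,   0.0168,   0.    ,   0.    ]), 'position': array([ 0.4993, -0.    ,  0.2304]), 'tcp_rot': array([ 0.7071,  0.7071, -0.0008, -0.0008]), 'contact_force': array([ 0.3892,  0.646 , -0.9443]), 'wrist_torque': array([ 0.0246,  0.0497, -0.0073]), 'grasp_force': 0.0, 'finger_gap': 0.0850501733113129}
scene pin_lamp_grip [([0.529, 0.205, 0.057], 0.49)]
scene round_lamp_mid []
scene stand [([0.514, 0.165, 0.001], 0.67), ([0.534, 0.372, 0.0], 0.57)]
scene socket_mouth [([0.466, -0.158, 0.044], 0.96)]
scene test_box [([0.469, -0.157, 0.003], 0.94)]
scene tape_roll [([0.512, -0.457, -0.001], 0.49)]
scene timer [([0.684, -0.354, -0.001], 0.43)]
scene beaker_small [([0.633, -0.01, 0.002], 0.6)]
side pin_lamp_grip [([0.525, 0.206, 0.061], 0.58)]
side round_lamp_mid [([0.498, 0.117, 0.059], 0.78)]
side stand [([0.511, 0.165, 0.0], 0.77), ([0.53, 0.373, 0.002], 0.57), ([0.524, 0.207, 0.06], 0.51)]
side socket_mouth [([0.466, -0.158, 0.042], 0.69)]
side test_box [([0.466, -0.158, 0.003], 0.85)]
side tape_roll [([0.515, -0.457, 0.002], 0.5)]
side timer [([0.684, -0.355, -0.001], 0.72), ([0.527, 0.211, 0.014], 0.15)]
side beaker_small [([0.628, -0.013, 0.004], 0.87)]
```

View pics/scene0.png

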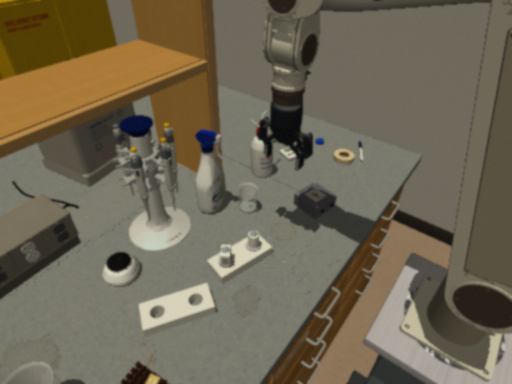

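View pics/side0.png

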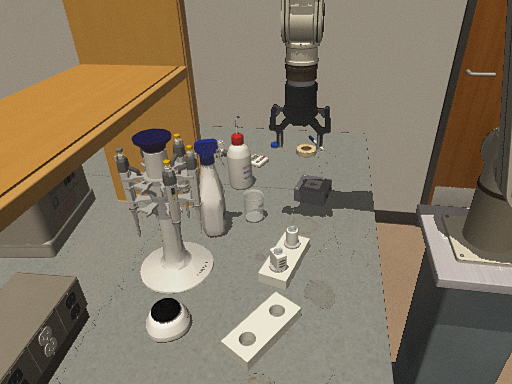

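Request:
{"fn": "drive_tool", "kwargs": {
  "motion": [
    [[0, 0, 0, 5, 40, 0, 1], [0, 0, 0, 10, 80, 0, 1], [0, 0, 0, 10, 120, 0, 1], [0, 0, 0, 15, 160, 0, 1], [0, 0, 0, 15, 180, 0, 1], [0, 0, 0, 15, 180, 0, 1], [0, 0, 0, 15, 180, 0, 1], [0, 0, 0, 15, 180, 0, 1]]
  ]
}}

```text
time_s: 1.57
position: [0.5148, 0.1795, 0.2312]
tcp_rot: [0.707, 0.707, -0.0, 0.0]
contact_force: [0.5, -1.1, -0.0]
finger_gap: 0.0853
grasp_force: 0.0
```

```bash
python3 - <<'E'
from h import *
np.set_printoptions(precision=4,suppress=True)
s=telemetry.sense();print(s["time_s"],s["joint_pos"],s["position"])
i=optics.camera_info("wrist"); print(i); 
im=optics.camera("wrist"); cv2.imwrite("pics/w1.png",im); np.save("w1.npy",np.array([*np.ravel(i["rvec"]),*np.ravel(i["tvec"])]))
for l in ["pin_lamp_grip","round_lamp_mid","stand","socket_mouth","test_box"]:
    print(l,[(np.round(d["at"],4).tolist(),round(d["confidence"],2)) for d in finder.spot_point("wrist",l)])
u=pix("wrist",[.527,.207,.075],i).round().astype(int);print(u)
v=pix("wrist",[.466,-.158,.045],i);print(v)
c=cv2.getRectSubPix(im,(160,120),tuple(map(float,u)))
cv2.imwrite("pics/w1c.png",cv2.resize(c,(800,600),interpolation=cv2.INTER_CUBIC))
E
```

```text
1.5667 [ 0.3357  0.3314  0.1283  1.3683 -0.0005  1.9066] [0.5148 0.1795 0.2312]
{'mtx': array([[297.3186,   0.    , 253.1974],
       [  0.    , 297.3186, 195.8671],
       [  0.    ,   0.    ,   1.    ]]), 'rvec': array([-2.8509,  0.    ,  0.0005]), 'tvec': array([-0.5148,  0.135 ,  0.4309])}
pin_lamp_grip [([0.5256, 0.2016, 0.0571], 0.95)]
round_lamp_mid [([0.5004, 0.1222, 0.0595], 0.95)]
stand [([0.5177, 0.1645, -0.0005], 0.88), ([0.5345, 0.3752, 0.0015], 0.66)]
socket_mouth []
test_box []
[265 155]
[223.9846 375.1937]
```

View pics/w1.png

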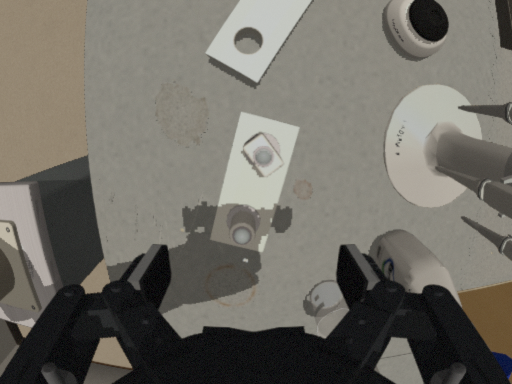

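View pics/w1c.png

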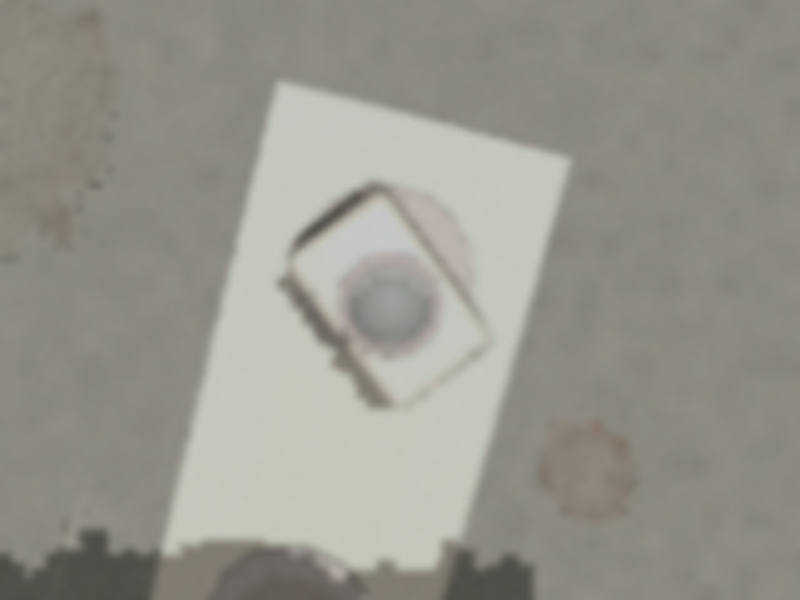

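```bash
python3 - <<'E'
from h import *
np.set_printoptions(precision=4,suppress=True)
i=optics.camera_info("wrist"); a=np.load("w1.npy"); i=dict(i,rvec=a[:3],tvec=a[3:])
def w(p,z): return atz("wrist",((p[0]+.5)/5-.5+185.5,(p[1]+.5)/5-.5+95.5),z,i)
C=np.array([w(p,.075) for p in [(378,183),(291,260),(400,408),(492,340)]])
print(C, C.mean(0), [np.linalg.norm(C[k]-C[(k+1)%4]) for k in range(4)])
for a,b in [(0,3),(1,2),(0,1),(3,2)]:
    d=C[b]-C[a]; print(np.degrees(np.arctan2(d[1],d[0])))
for p in [(280,80),(571,157)]: print(w(p,.028))
# socket yaw from scene image
im=cv2.imread("pics/scene0.png"); u=pix("scene",[.466,-.158,.045]); print(u)
c=cv2.getRectSubPix(im,(64,48),tuple(map(float,u))); im2=cv2.imread("pics/side0.png"); u=pix("side",[.466,-.158,.045]); print(u)
c2=cv2.getRectSubPix(im2,(64,48),tuple(map(float,u)))
cv2.imwrite("pics/box.png",cv2.resize(np.hstack([c,c2]),(800,300),interpolation=cv2.INTER_CUBIC))
E
```

```text
[[0.5223 0.2304 0.075 ]
 [0.5048 0.2148 0.075 ]
 [0.5271 0.184  0.075 ]
 [0.5458 0.1984 0.075 ]] [0.525  0.2069 0.075 ] [np.float64(0.023469319876659116), np.float64(0.03795796854841365), np.float64(0.023607203441655726), np.float64(0.03971625303367288)]
-53.72168302275582
-54.085723490059344
-138.21082592070127
-142.52066649862059
[0.5009 0.2509 0.028 ]
[0.5684 0.2336 0.028 ]
[315.1496 194.2422]
[313.1827 183.1503]
```

View pics/box.png

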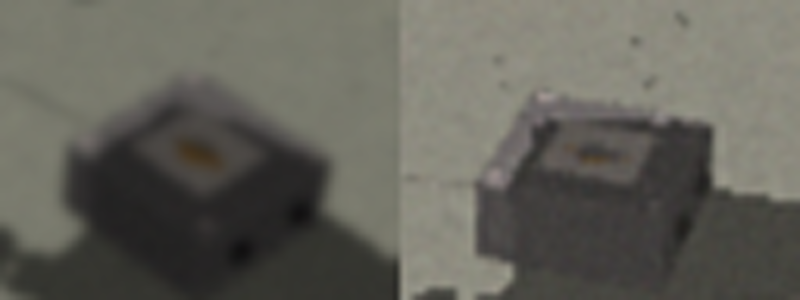

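Request:
{"fn": "drive_tool", "kwargs": {
  "motion": [
    [[0, 0, 0.12, 5, 13, 0, 1], [0, 0, 0.24, 10, 27, -20, 1], [0, 0, 0.36, 10, 27, -50, 1], [0, 0, 0.48, 10, 27, -80, 1], [0, 0, 0.6, 10, 27, -110, 1], [0, 0, 0.637, 10, 27, -110, 1], [0, 0, 0.637, 10, 27, -110, 1], [0, 0, 0.637, 10, 27, -110, 1]]
  ]
}}

```text
time_s: 2.53
position: [0.5254, 0.2067, 0.1215]
tcp_rot: [0.451, 0.893, 0.0, 0.0]
contact_force: [0.2, -0.6, 0.8]
finger_gap: 0.0856
grasp_force: 0.0
```

```bash
python3 - <<'E'
from h import *
np.set_printoptions(precision=4,suppress=True)
s=telemetry.sense();print(s["time_s"],s["joint_pos"],s["position"])
i=optics.camera_info("wrist"); im=optics.camera("wrist"); np.save("w1.npy",np.array([*np.ravel(i["rvec"]),*np.ravel(i["tvec"])]))
print([(np.round(d["at"],4).tolist(),round(d["confidence"],2)) for d in finder.spot_point("wrist","pin_lamp_grip")])
u=pix("wrist",[.525,.207,.075],i).round().astype(int);print(u)
c=cv2.getRectSubPix(im,(200,150),tuple(map(float,u)))
cv2.imwrite("pics/w2c.png",cv2.resize(c,(800,600),interpolation=cv2.INTER_CUBIC))
E
```

```text
2.5333 [ 0.3748  0.435  -0.0111  1.1244 -0.      1.3105] [0.5254 0.2067 0.1215]
[([0.5261, 0.2025, 0.0576], 0.97), ([0.5145, 0.1641, -0.0021], 0.49)]
[252 219]
```

View pics/w2c.png

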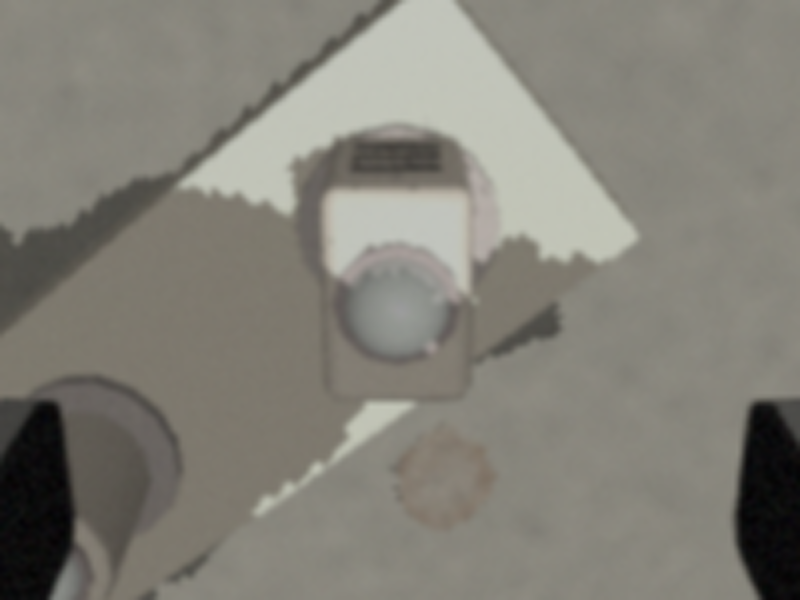

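Request:
{"fn": "drive_tool", "kwargs": {
  "motion": [
    [[0, 0, 0, 0, 1, -30, 1], [0, 0, 0, -1, 1, -60, 1], [0, 0, 0, -1, 1, -83, 1], [0, 0, 0, -1, 1, -83, 1], [0, 0, 0, -1, 1, -83, -1], [0, 0, 0, -1, 1, -83, -1], [0, 0, 0, -1, 1, -83, -1], [0, 0, 0, -1, 1, -83, -1]]
  ]
}}

```text
time_s: 3.3
position: [0.5257, 0.2086, 0.0405]
tcp_rot: [0.45, 0.893, 0.002, 0.001]
contact_force: [-0.1, 0.4, -0.4]
finger_gap: 0.0384
grasp_force: 0.0
```

Request:
{"fn": "drive_tool", "kwargs": {
  "motion": [
    [[0, 0, 0, 0, 0, 0, -1], [0, 0, 0, 0, 0, 0, -1], [0, 0, 0, 0, 0, 0, -1], [0, 0, 0, 0, 0, 0, -1], [0, 0, 0, 0, 0, 0, -1], [0, 0, 0, 0, 0, 0, -1], [0, 0, 0, 0, 0, 0, -1], [0, 0, 0, 0, 0, 0, -1]]
  ]
}}

```text
time_s: 3.97
position: [0.5252, 0.2085, 0.0401]
tcp_rot: [0.45, 0.893, 0.001, 0.001]
contact_force: [-1.0, -0.5, 6.1]
finger_gap: 0.0253
grasp_force: 59.8
```

Request:
{"fn": "drive_tool", "kwargs": {
  "motion": [
    [[0, 0, 0, 0, 0, 30, -1], [0, 0, 0, 0, 0, 70, -1], [0, 0, 0, 0, 0, 110, -1], [0, 0, 0, 0, 0, 150, -1], [0, 0, -0.1, -5, -30, 180, -1], [0, 0, -0.2, -10, -65, 200, -1], [0, 0, -0.3, -15, -100, 210, -1], [0, 0, -0.4, -20, -140, 210, -1]]
  ]
}}

```text
time_s: 4.63
position: [0.5052, 0.0677, 0.2518]
tcp_rot: [0.62, 0.785, 0.002, 0.002]
contact_force: [0.3, -0.3, -1.3]
finger_gap: 0.0257
grasp_force: 59.4
```

Request:
{"fn": "drive_tool", "kwargs": {
  "motion": [
    [[0, 0, -0.1, -5, -40, 0, -1], [0, 0, -0.2, -10, -80, 0, -1], [0, 0, -0.237, -15, -120, 0, -1], [0, 0, -0.237, -20, -160, 0, -1], [0, 0, -0.237, -25, -200, 0, -1], [0, 0, -0.237, -30, -240, 0, -1], [0, 0, -0.237, -35, -280, 0, -1], [0, 0, -0.237, -39, -315, 0, -1]]
  ]
}}

```text
time_s: 5.3
position: [0.464, -0.2493, 0.2483]
tcp_rot: [0.707, 0.707, -0.0, 0.0]
contact_force: [1.2, 0.3, -1.8]
finger_gap: 0.0255
grasp_force: 59.4
```

Request:
{"fn": "drive_tool", "kwargs": {
  "motion": [
    [[0, 0, 0, 0, -15, 0, -1], [0, 0, 0, 0, -15, 0, -1], [0, 0, 0, 0, -15, 0, -1], [0, 0, 0, 0, -15, 0, -1], [0, 0, 0, 0, -15, 0, -1], [0, 0, 0, 0, -15, 0, -1], [0, 0, 0, 0, -15, 0, -1], [0, 0, 0, 0, -15, 0, -1]]
  ]
}}

```text
time_s: 5.97
position: [0.4653, -0.2611, 0.2485]
tcp_rot: [0.707, 0.708, 0.0, 0.0]
contact_force: [0.5, -0.6, -2.0]
finger_gap: 0.0252
grasp_force: 59.4
```

```bash
python3 - <<'E'
from h import *
np.set_printoptions(precision=4,suppress=True)
s=telemetry.sense();print(s["time_s"],s["joint_pos"],s["position"],s["tcp_rot"],s["grasp_force"])
i=optics.camera_info("wrist"); im=optics.camera("wrist"); np.save("w3.npy",np.array([*np.ravel(i["rvec"]),*np.ravel(i["tvec"])]))
for l in ["pin_lamp_grip","pin_lamp_pins","socket_mouth","test_box"]:
  print(l,[(np.round(d["at"],4).tolist(),round(d["confidence"],2)) for d in finder.spot_point("wrist",l)])
u=pix("wrist",[.466,-.158,.045],i).round().astype(int);print(u)
c=cv2.getRectSubPix(im,(140,105),tuple(map(float,u)))
cv2.imwrite("pics/w3.png",im)
cv2.imwrite("pics/w3c.png",cv2.resize(c,(800,600),interpolation=cv2.INTER_CUBIC))
E
```

```text
5.9667 [-0.5114  0.3012  0.1311  1.4004  0.0001  1.0578] [ 0.4653 -0.2611  0.2485] [0.7066 0.7077 0.0001 0.0001] 59.38933968544006
pin_lamp_grip [([0.464, -0.2656, 0.2672], 0.9)]
pin_lamp_pins []
socket_mouth [([0.4666, -0.1576, 0.0441], 0.89)]
test_box [([0.4659, -0.1576, -0.0017], 0.7)]
[254  84]
```

View pics/w3c.png

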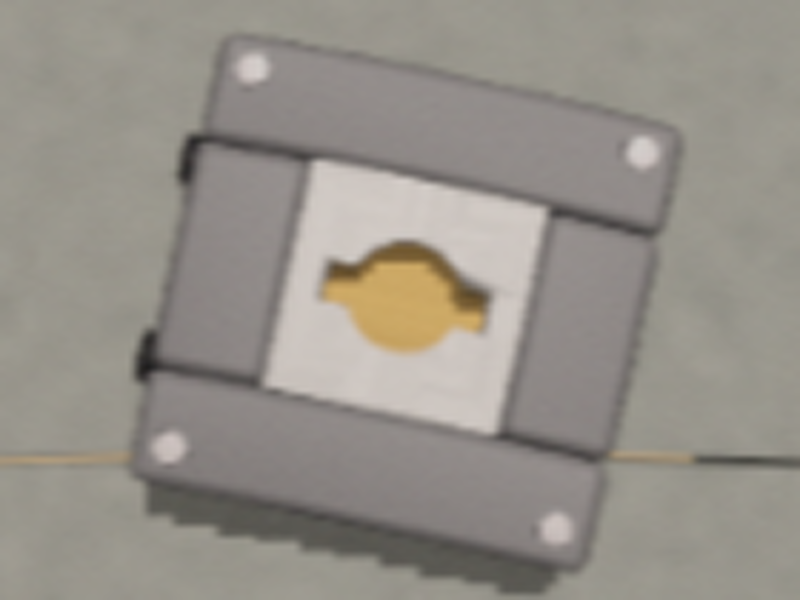

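View pics/w3.png

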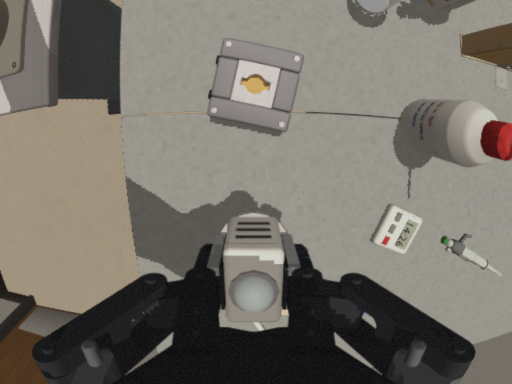

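```bash
python3 - <<'E'
from h import *
np.set_printoptions(precision=4,suppress=True)
i0=optics.camera_info("wrist"); L=lambda f:(lambda a:dict(i0,rvec=a[:3],tvec=a[3:]))(np.load(f))
def w(p,z,u,s,W,H,i): return atz("wrist",((p[0]+.5)/s-.5+u[0]-(W-1)/2,(p[1]+.5)/s-.5+u[1]-(H-1)/2),z,i)
i=L("w1.npy")
C=np.array([w(p,.075,(252,219),4,200,150,i) for p in [(322,188),(471,188),(470,400),(326,400)]])
print("lamp",C.mean(0),[np.linalg.norm(C[k]-C[k-1]) for k in range(4)], np.degrees(np.arctan2(*(C[0]+C[1]-C[2]-C[3])[1::-1])))
i=L("w3.npy"); s=800/140
for n,P in dict(box=[(228,36),(682,128),(584,570),(135,472)],plate=[(310,158),(550,207),(500,435),(262,385)],scr=[(252,68),(643,153),(556,529),(168,447)]).items():
    C=np.array([w(p,.045,(254,84),s,140,105,i) for p in P]); d=C[1]+C[2]-C[0]-C[3]; e=C[0]+C[1]-C[2]-C[3]
    print(n,C.mean(0),[round(float(np.linalg.norm(C[k]-C[k-1])),4) for k in range(4)],np.degrees(np.arctan2(d[1],d[0])),np.degrees(np.arctan2(-e[0],e[1])))
a,b=w((324,281),.045,(254,84),s,140,105,i),w((488,311),.045,(254,84),s,140,105,i); print("slot",(a+b)/2,np.linalg.norm(b-a),np.degrees(np.arctan2((b-a)[1],(b-a)[0])))
im=cv2.imread("pics/w3.png")[190:340,155:355]; cv2.imwrite("pics/w3l.png",cv2.resize(im,(800,600),interpolation=cv2.INTER_CUBIC))
E
```

```text
lamp [0.5244 0.2066 0.075 ] [np.float64(0.038829335204892186), np.float64(0.024670940017626732), np.float64(0.038813834936745915), np.float64(0.025407987574384183)] 126.65112683101867
box [ 0.4678 -0.157   0.045 ] [0.0924, 0.0933, 0.0942, 0.0935] -11.999895521446172 -11.836255498390559
plate [ 0.4674 -0.1569  0.045 ] [0.0477, 0.049, 0.0481, 0.0489] -11.841872345702495 -11.722359929192871
scr [ 0.4672 -0.1568  0.045 ] [0.0803, 0.0804, 0.08, 0.0804] -12.257517841890097 -12.31959007191955
slot [ 0.4675 -0.1571  0.045 ] 0.033359260328451545 -10.469280498711255
```

View pics/w3l.png

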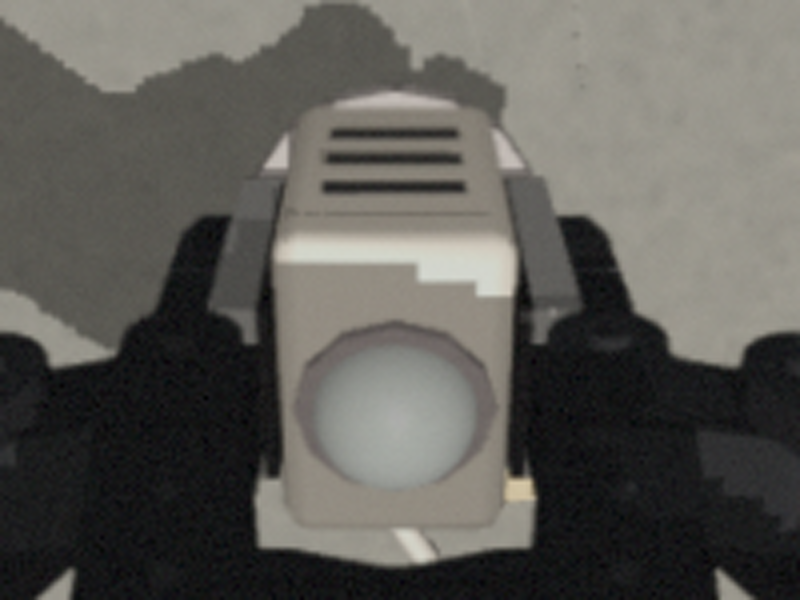

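```bash
python3 - <<'E'
from h import *
np.set_printoptions(precision=4,suppress=True)
i0=optics.camera_info("wrist"); a=np.load("w3.npy"); i=dict(i0,rvec=a[:3],tvec=a[3:])
for z in (.2812,.2832,.285):
    C=np.array([atz("wrist",((x+.5)/4-.5+155,(y+.5)/4-.5+190),z,i) for x,y in [(274,240),(516,240),(505,525),(283,525)]])
    print(z,C.mean(0)-[.4653,-.2611,0],[round(float(np.linalg.norm(C[k]-C[k-1])),4) for k in range(4)],C)
o,_=ray("wrist",(253,196),i);print(o)
E
```

```text
0.2812 [ 0.0001 -0.0023  0.2812] [0.0388, 0.0251, 0.0388, 0.0264] [[ 0.4528 -0.244   0.2812]
 [ 0.4779 -0.244   0.2812]
 [ 0.4785 -0.2828  0.2812]
 [ 0.4521 -0.2828  0.2812]]
0.2832 [ 0.     -0.0009  0.2832] [0.0381, 0.0246, 0.0381, 0.0259] [[ 0.453  -0.243   0.2832]
 [ 0.4777 -0.2429  0.2832]
 [ 0.4783 -0.2811  0.2832]
 [ 0.4524 -0.2811  0.2832]]
0.285 [0.     0.0003 0.285 ] [0.0375, 0.0242, 0.0375, 0.0255] [[ 0.4533 -0.2421  0.285 ]
 [ 0.4775 -0.242   0.285 ]
 [ 0.4781 -0.2795  0.285 ]
 [ 0.4526 -0.2795  0.285 ]]
[ 0.4652 -0.1878  0.3913]
```

Request:
{"fn": "drive_tool", "kwargs": {
  "motion": [
    [[0, 0, 0.12, 0, 15, 0, -1], [0, 0, 0.24, 0, 30, 0, -1], [0, 0, 0.36, 0, 45, 0, -1], [0, 0, 0.48, 0, 60, -10, -1], [0, 0, 0.6, 0, 75, -20, -1], [0, 0, 0.72, 0, 90, -40, -1], [0, 0, 0.84, 1, 104, -60, -1], [0, 0, 0.96, 1, 104, -80, -1]]
  ]
}}

```text
time_s: 6.88
position: [0.4661, -0.1559, 0.1679]
tcp_rot: [0.297, 0.955, 0.001, 0.0]
contact_force: [-0.7, 0.2, -1.3]
finger_gap: 0.0253
grasp_force: 59.4
```

Request:
{"fn": "drive_tool", "kwargs": {
  "motion": [
    [[0, 0, 0.12, 0, 0, -20, -1], [0, 0, 0.24, 0, 0, -40, -1], [0, 0, 0.36, 0, 0, -58, -1], [0, 0, 0.401, 0, 0, -58, -1], [0, 0, 0.401, 0, 0, -58, -1], [0, 0, 0.401, 0, 0, -58, -1], [0, 0, 0.401, 0, 0, -58, -1], [0, 0, 0.401, 0, 0, -58, -1]]
  ]
}}

```text
time_s: 7.55
position: [0.4667, -0.1583, 0.1112]
tcp_rot: [0.105, 0.994, -0.0, 0.001]
contact_force: [-0.0, -0.2, -1.4]
finger_gap: 0.0254
grasp_force: 59.4
```

```bash
python3 - <<'E'
from h import *
from scipy.spatial.transform import Rotation as R
s=telemetry.sense();print(s["time_s"],s["joint_pos"].round(3),s["position"].round(4),s["contact_force"].round(1),s["wrist_torque"].round(2))
y=R.from_quat(s["tcp_rot"]).as_matrix(); print(y.round(4), np.degrees(np.arctan2(y[1,1],y[0,1])))
im=optics.camera("side"); cv2.imwrite("pics/s4.png",im)
for l in ["pin_lamp_grip","pin_lamp_pins","socket_mouth"]:
  print(l,[(np.round(d["at"],4).tolist(),round(d["confidence"],2)) for d in finder.spot_point("side",l)])
E
```

```text
7.55 [-0.327  0.313 -0.226  1.03  -0.    -0.116] [ 0.4667 -0.1583  0.1112] [-0.  -0.2 -1.4] [-0.01 -0.    0.01]
[[-9.779e-01  2.090e-01  1.800e-03]
 [ 2.090e-01  9.779e-01 -6.000e-04]
 [-1.900e-03 -2.000e-04 -1.000e+00]] 77.93648160968783
pin_lamp_grip [([0.4687, -0.1614, 0.131], 0.59)]
pin_lamp_pins [([0.4699, -0.1546, 0.0839], 0.51), ([0.6837, -0.3541, -0.0001], 0.25)]
socket_mouth [([0.4665, -0.1593, 0.0432], 0.88), ([0.6827, -0.3566, -0.0017], 0.72)]
```

Request:
{"fn": "drive_tool", "kwargs": {
  "motion": [
    [[0, 0, 0, 0, 1.5, 0, -1], [0, 0, 0, 0, 1.5, -8, -1], [0, 0, 0, 0, 1.5, -16, -1], [0, 0, 0, 0, 1.5, -24, -1], [0, 0, 0, 0, 1.5, -30, -1], [0, 0, 0, 0, 1.5, -36, -1], [0, 0, 0, 0, 1.5, -40, -1], [0, 0, 0, 0, 1.5, -40, -1]]
  ]
}}

```text
time_s: 8.42
position: [0.4651, -0.1562, 0.069]
tcp_rot: [0.105, 0.995, 0.0, -0.001]
contact_force: [0.7, 0.2, -1.2]
finger_gap: 0.0249
grasp_force: 59.4
```

Request:
{"fn": "drive_tool", "kwargs": {
  "motion": [
    [[0, 0, 0, 0.5, 0, -2, -1], [0, 0, 0, 0.5, 0, -4, -1], [0, 0, 0, 0.5, 0, -5, -1], [0, 0, 0, 0.5, 0, -6, -1], [0, 0, 0, 0.5, 0, -7, -1], [0, 0, 0, 0.5, 0, -8, -1], [0, 0, 0, 0.5, 0, -8, -1], [0, 0, 0, 0.5, 0, -8, -1]]
  ]
}}

```text
time_s: 9.08
position: [0.4669, -0.1567, 0.0631]
tcp_rot: [0.105, 0.994, -0.0, 0.001]
contact_force: [-1.3, 0.2, 4.6]
finger_gap: 0.0251
grasp_force: 60.1
```

Request:
{"fn": "drive_tool", "kwargs": {
  "motion": [
    [[0, 0, 0, 0, 0, -1, -1], [0, 0, 0, 0, 0, -2, -1], [0, 0, 0, 0, 0, -3, -1], [0, 0, 0, 0, 0, -3, -1], [0, 0, 0, 0, 0, -3, -1], [0, 0, 0, 0, 0, -3, -1], [0, 0, 0, 0, 0, -3, -1], [0, 0, 0, 0, 0, -3, -1]]
  ]
}}

```text
time_s: 9.75
position: [0.4669, -0.1567, 0.0603]
tcp_rot: [0.105, 0.995, -0.0, 0.001]
contact_force: [-1.3, 0.8, 6.0]
finger_gap: 0.0252
grasp_force: 60.3
```

```bash
python3 - <<'E'
from h import *
import time
s=telemetry.sense();print(s["time_s"],s["position"].round(4),s["contact_force"].round(1),s["wrist_torque"].round(2))
i=optics.camera_info("wrist"); im=optics.camera("wrist")
s=telemetry.sense();print(s["time_s"],s["position"].round(4),s["contact_force"].round(1),s["wrist_torque"].round(2))
for l in ["pin_lamp_grip"]:
  print(l,[(np.round(d["at"],4).tolist(),round(d["confidence"],2)) for d in finder.spot_point("wrist",l)])
s=telemetry.sense();print(s["time_s"],s["position"].round(4),s["contact_force"].round(1),s["wrist_torque"].round(2))
E
```

```text
9.75 [ 0.4669 -0.1567  0.0603] [-1.3  0.8  6. ] [ 0.06  0.51 -0.01]
9.8 [ 0.4669 -0.1567  0.0603] [-2.2  0.   6. ] [ 0.08  0.5  -0.  ]
pin_lamp_grip [([0.4695, -0.1624, 0.0779], 0.74)]
9.85 [ 0.4669 -0.1567  0.0603] [-2.1 -0.   5.7] [ 0.05  0.47 -0.04]
```

Request:
{"fn": "drive_tool", "kwargs": {
  "motion": [
    [[0, 0, 0, -1, 0, -0.5, -1], [0, 0, 0, -1, 0, -1, -1], [0, 0, 0, -1, 0, -1.5, -1], [0, 0, 0, -1, 0, -1.5, -1], [0, 0, 0, -1, 0, -1.5, -1], [0, 0, 0, -1, 0, -1.5, -1], [0, 0, 0, -1, 0, -1.5, -1], [0, 0, 0, -1, 0, -1.5, -1]]
  ]
}}

```text
time_s: 10.52
position: [0.4668, -0.1567, 0.0592]
tcp_rot: [0.105, 0.995, -0.0, 0.002]
contact_force: [-1.5, 0.7, 7.7]
finger_gap: 0.0254
grasp_force: 60.4
```

Request:
{"fn": "drive_tool", "kwargs": {
  "motion": [
    [[0, 0, -0.1, 0, 0, 0, -1], [0, 0, -0.2, 0, 0, 0, -1], [0, 0, -0.3, 0, 0.2, 0, -1], [0, 0, -0.4, 0, 0.4, 0, -1], [0, 0, -0.5, 0, 0.4, 0, -1], [0, 0, -0.6, 0, 0.4, 0, -1], [0, 0, -0.7, 0, 0.4, 0, -1], [0, 0, -0.7, 0, 0.4, 0, -1]]
  ]
}}

```text
time_s: 11.18
position: [0.4677, -0.1564, 0.0595]
tcp_rot: [0.441, 0.898, 0.001, 0.002]
contact_force: [0.3, 0.6, 6.3]
finger_gap: 0.025
grasp_force: 60.6
```

```bash
python3 - <<'E'
from h import *
s=telemetry.sense();print(s["time_s"],s["position"].round(4),s["contact_force"].round(1),s["wrist_torque"].round(2),s["joint_pos"].round(3))
E
```

```text
11.1833 [ 0.4677 -0.1564  0.0595] [0.3 0.6 6.3] [ 0.17 -0.14  0.04] [-0.323  0.371 -0.297  0.898  0.001  0.589]
```

Request:
{"fn": "drive_tool", "kwargs": {
  "motion": [
    [[0, 0, -0.1, 0, 0, -0.3, -1], [0, 0, -0.2, 0, 0, -0.5, -1], [0, 0, -0.3, 0, 0.2, -0.5, -1], [0, 0, -0.4, 0, 0.4, -0.5, -1], [0, 0, -0.5, 0, 0.4, -0.5, -1], [0, 0, -0.6, 0, 0.4, -0.5, -1], [0, 0, -0.68, 0, 0.4, -0.5, -1], [0, 0, -0.7, 0, 0.4, -0.5, -1]]
  ]
}}

```text
time_s: 11.85
position: [0.4683, -0.1568, 0.0593]
tcp_rot: [0.722, 0.692, 0.001, 0.003]
contact_force: [1.1, -0.4, 7.6]
finger_gap: 0.0254
grasp_force: 60.5
```

```bash
python3 - <<'E'
from h import *
s=telemetry.sense();print(s["time_s"],s["position"].round(4),s["contact_force"].round(1),s["wrist_torque"].round(2),s["joint_pos"].round(3))
E
```

```text
11.85 [ 0.4683 -0.1568  0.0593] [ 1.1 -0.4  7.6] [-0.29 -0.17  0.06] [-0.323  0.371 -0.297  0.896 -0.     1.29 ]
```

Request:
{"fn": "drive_tool", "kwargs": {
  "motion": [
    [[0, 0, -0.03, 0, 0, 0, -1], [0, 0, -0.06, 0, 0, 0, -1], [0, 0, -0.06, 0, 0, 0, -1], [0, 0, -0.06, 0, 0, 0, -1], [0, 0, -0.06, 0, 0, 0, -1], [0, 0, -0.06, 0, 0, 0, -1], [0, 0, -0.06, 0, 0, 0, -1], [0, 0, -0.06, 0, 0, 0, -1]]
  ]
}}

```text
time_s: 12.52
position: [0.4683, -0.1568, 0.0593]
tcp_rot: [0.741, 0.671, 0.001, 0.003]
contact_force: [1.0, -0.8, 7.2]
finger_gap: 0.0255
grasp_force: 60.5
```

```bash
cat > st.py <<'E'
from h import *
s=telemetry.sense();print(s["time_s"],s["position"].round(4),s["contact_force"].round(1),s["wrist_torque"].round(3),s["joint_pos"].round(3),s["joint_velocities"].round(3))
E
python3 st.py
```

```text
12.5167 [ 0.4683 -0.1568  0.0593] [ 1.  -0.8  7.2] [-0.274 -0.262  0.089] [-3.230e-01  3.710e-01 -2.970e-01  8.960e-01 -1.000e-03  1.347e+00] [-0.001 -0.     0.001  0.001  0.    -0.001]
```

Request:
{"fn": "drive_tool", "kwargs": {
  "motion": [
    [[0, 0, -0.03, 0, 0, 0, -1], [0, 0, -0.06, 0, 0, 0, -1], [0, 0, -0.06, 0, 0, 0, -1], [0, 0, -0.06, 0, 0, 0, -1], [0, 0, -0.06, 0, 0, 0, -1], [0, 0, -0.06, 0, 0, 0, -1], [0, 0, -0.06, 0, 0, 0, -1], [0, 0, -0.06, 0, 0, 0, -1]]
  ]
}}

```text
time_s: 13.18
position: [0.4683, -0.1569, 0.0593]
tcp_rot: [0.761, 0.649, 0.001, 0.003]
contact_force: [1.1, -1.8, 6.5]
finger_gap: 0.0254
grasp_force: 60.5
```

```bash
python3 st.py
```

```text
13.1833 [ 0.4683 -0.1569  0.0593] [ 1.1 -1.8  6.5] [-0.319 -0.173  0.06 ] [-3.230e-01  3.710e-01 -2.970e-01  8.960e-01 -1.000e-03  1.407e+00] [-0.001  0.001 -0.001  0.     0.001 -0.   ]
```

Request:
{"fn": "drive_tool", "kwargs": {
  "motion": [
    [[0, 0, -0.03, 0, 0, 0, -1], [0, 0, -0.06, 0, 0, 0, -1], [0, 0, -0.06, 0, 0, 0, -1], [0, 0, -0.06, 0, 0, 0, -1], [0, 0, -0.06, 0, 0, 0, -1], [0, 0, -0.06, 0, 0, 0, -1], [0, 0, -0.06, 0, 0, 0, -1], [0, 0, -0.06, 0, 0, 0, -1]]
  ]
}}

```text
time_s: 13.85
position: [0.4689, -0.1568, 0.0594]
tcp_rot: [0.78, 0.626, 0.002, 0.003]
contact_force: [1.7, -0.2, 5.4]
finger_gap: 0.0253
grasp_force: 60.4
```

```bash
cat > st2.py <<'E'
from h import *
np.set_printoptions(precision=4,suppress=True)
A=[]
for k in range(8):
    im=optics.camera("wrist"); s=telemetry.sense(); A.append(np.r_[s["contact_force"],s["wrist_torque"],s["joint_efforts"][5],s["position"],s["joint_pos"][5]])
print(s["time_s"],np.mean(A,0),np.std(A,0)[:6])
cv2.imwrite("pics/last.png",im)
for l in ["pin_lamp_grip"]: print([(np.round(d["at"],4).tolist(),round(d["confidence"],2)) for d in finder.spot_point("wrist",l)])
c=cv2.resize(im[170:345,150:355],(703,600),interpolation=cv2.INTER_CUBIC); cv2.imwrite("pics/lastc.png",c)
E
python3 st2.py
```

```text
14.25 [ 1.7229 -0.528   5.6566 -0.2532 -0.527   0.0801  0.0693  0.4688 -0.1568
  0.0594  1.4668] [0.4743 0.5583 0.4426 0.0289 0.0255 0.0372]
[([0.468, -0.1614, 0.0751], 0.96)]
```

View pics/lastc.png

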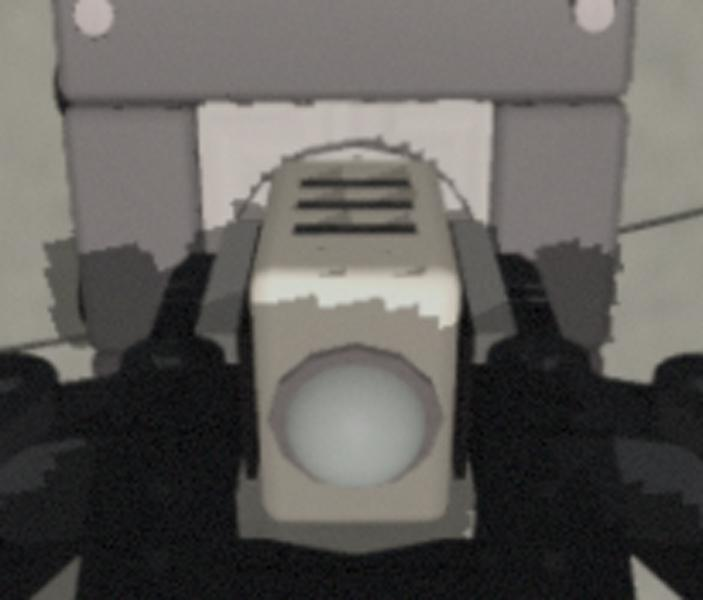

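Request:
{"fn": "drive_tool", "kwargs": {
  "motion": [
    [[0, 0, -0.03, 0, 0, -0.3, -1], [0, 0, -0.06, 0, 0, -0.7, -1], [0, 0, -0.09, 0, 0, -0.7, -1], [0, 0, -0.09, 0, 0, -0.7, -1], [0, 0, -0.09, 0, 0, -0.7, -1], [0, 0, -0.09, 0, 0, -0.7, -1], [0, 0, -0.09, 0, 0, -0.7, -1], [0, 0, -0.09, 0, 0, -0.7, -1]]
  ]
}}

```text
time_s: 14.97
position: [0.47, -0.1561, 0.0591]
tcp_rot: [0.807, 0.59, 0.004, 0.003]
contact_force: [3.3, 1.2, 7.2]
finger_gap: 0.0252
grasp_force: 60.7
```

```bash
python3 st2.py
```

```text
15.3667 [ 3.4896  1.496   6.9383  0.3623 -0.8751  0.0815  0.0698  0.47   -0.1561
  0.0591  1.5568] [0.3064 0.2223 0.2848 0.0255 0.04   0.0251]
[([0.4686, -0.1605, 0.0783], 0.96)]
```

```bash
python3 - <<'E'
from h import *
im0=cv2.imread("pics/w3.png",0)[190:335,200:305]; im=cv2.imread("pics/last.png",0)[190:335,200:305]
m=np.zeros(im0.shape,np.uint8); m[35:130,26:82]=255
W=np.eye(2,3,dtype=np.float32)
r=cv2.findTransformECC(im0,im,W,cv2.MOTION_EUCLIDEAN,(3,200,1e-6),m,3); print(r[0],r[1].round(3),"rot deg",np.degrees(np.arctan2(r[1][1,0],r[1][0,0])))
s=telemetry.sense(); print(s["grasp_force"],s["position"],s["time_s"])
E
```

```text
0.9474988846125834 [[ 1.     0.004 -0.289]
 [-0.004  1.     0.451]] rot deg -0.22110274
60.66209256649017 [ 0.46995531 -0.15608355  0.0591026 ] 15.4167
```

```bash
python3 -c "
from plant import bot; print(bot.close_job())"
```

```text
the job is handed in; nothing more can be done
None
```

I handed the job in at about 15.4 s with the gripper still holding the bayonet lamp, pushed in about 32 mm above the mouth and turned about 1.67 rad; I have no verdict back, and the stop is inferred from the lamp shifting sideways as I turned, since the ring angle can't be read directly.

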